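# Lock the sample carousel with its sliding bar

## Robot

A 6-joint arm with a two-finger parallel gripper is mounted at the origin on a cart in front of the work surface, level with it; the furniture and walls round the work are solid. World frame = base frame: x ahead of the robot, y to its left, z up, the work surface at z = 0. Lengths are in mm, angles in rad, forces in N, time in s.
With the tool pointing down it reaches from about 275 to 1000 mm from the base axis. Payload 8.4 kg.
Tool frame: the origin (TCP) lies at the very end of the fingers, on their centre line; the grasp point (between the pads) lies 19 mm behind it (r.pinch_z is the distance from the TCP to the grasp point, in mm); z points along the fingers, y is the line along which they close (so a half turn about z gives the same grasp; the last joint's range is limited). The gripper opens to 85 mm and grips with 20 to 120 N. Pads are 22 mm wide; open, the fingers measure 114 mm over their backs; the gripper's body (76 mm by 85 mm) begins 54 mm behind the grasp point. The pads swing forward as they close: fully open they stand 13 mm farther back than shut.
Start: joints at [1.243, 0.353, 1.633, -0, 1.155, -0.002], TCP at [200.04, 592.125, 231.281] pointing down, gripper open.
Joint ranges: [-2.63, 2.63], [-0.92, 2.1], [0.06, 2.66], [-1.3, 4.44], [0, 2.69], [-3.02, 3.02]. Speed limits (rad/s): [2.22, 2.22, 2.79, 3.14, 3.14, 3.14].

## Interface

Orientations are given as [roll, pitch, yaw] about the fixed x, y, z axes, in that order (R = Rz(yaw) Ry(pitch) Rx(roll)).
In Python, from rig import r gives the robot as it stands.
- The arm moves only by the tool carry_out, never from a script. Its argument "series" is a list of rows, each a list of 7 numbers: the turn, a rotation vector about the tool's x, y, z as a fraction of full scale, then the shift along the tool's x, y, z as a fraction of full scale, then the gripper command: -1 is fully open, 1 is shut, values between are in proportion. A call has 1 to 8 rows; each row is the pose to reach, as a shift and turn from the pose commanded when the call began, along the tool's axes at that moment, turning the shorter way round; what a row does not reach only later rows make up. Full scale, the value 1, is 0.25 m for a shift and pi rad for a turn. A row lasts 1/8 s, in which the tool goes at most 62.5 mm and 10.7 degrees, less where a joint would pass 70% of its speed; a pose out of reach is approached as far as the arm can. A call with a number of a shift or a turn outside -1 to 1 is refused whole. A call with a gripper value outside its range is refused whole. The fingers move at their own pace and stop on an object; "force" is the grip in N (left out, the last holds). Time passes only in rows, so rows that repeat a pose let the fingers close. It gives the time, the measured TCP pose, the force, the opening and the grip force at its end, in the units of the state.
- r.sense(): the state, without advancing time (a new reading comes with each control period).
- r.grab_frame(name): name is "side" or "top"; returns the picture (400x640x3 uint8, red, green, blue); there is no depth.
- r.get_calibration(name): a dict with "K" (3x3 intrinsics, pixels), "pose" (4x4, takes a point from camera to world coordinates). Camera axes: x right, y up, looking along -z (the intrinsics and any distortion apply to the point x, -y, -z); pixel columns grow to the right and rows downward; lengths in mm; the calibration is good to about 2 mm. A picture is of the moment at which its call begins. get_calibration takes no time and is no camera call.
- r.sign_off(): hands the job in; it is judged then, once.
Trained networks look in the newest picture that a camera, given by its name, has taken for a name from the list of things; names that differ only in an ending like _2 or _b are one class to them, and where a whole thing is asked for, a point or a joint stands for the part that bears it (a point fixed in the world has none). Each returns a list of dicts, best first, with "score" (0 to 1); they miss things now and then, are a little off and sometimes report something else, mostly with a low value. They report only what shows in the picture. A call takes as long as a camera call.
- r.silhouettes(camera, label): "region" (400x640 bool, what is visible of it) and "position" ([row, column] in pixels, amid what is visible of it).
The state is a dict: "clock": time; "qpos": joint angles; "qvel": joint speeds; "joint_efforts": joint torques, N m; "eef_pos": TCP position; "tcp_rot": TCP orientation; "contact_force": force on the tool from outside, world axes, zero at the start; "wrist_torque": the same for the moment, N m; "opening": opening from 0.0 (shut) to 1.0 (fully open); "grasp_force": force on a finger pad.
Only numpy, scipy, OpenCV 4.12 (cv2) and the standard library are available. Lean on these libraries where they do the work, as an engineer would, in place of code of your own. Each camera call takes 0.05 s, during which the arm holds its last target. There are 200 camera calls.

## Task

Lock the sample carousel so that it can be loaded: turn it (the upright finger post on it is there for that) until the slot in the rim of the metal disc faces the locking bar, then push the bar through its guides until it is fully home in the slot. Only push with the fingers: do not pinch the post or the bar's thumb plate, and lift nothing. The vials ride along standing in their holes, and the things round the carousel stay where they are.

Things in the scene. Friction and masses are not known exactly. Their poses are not given: they have to be found in the camera images.
- carousel: Bolted-down base of a hand-turned sample carousel: a low round dark grey casting, 192 mm across, with a 56 mm wide dark grey tongue that reaches 240 mm from the axis along the base's own +y and carries the bar in two steel guides (tops 49 mm above the bench). Origin on the turning axis at bench height, z up. Behind it a fixed shelf overhangs the bench beyond x = 0.68, underside 0.44 m up.
- tray (a point): On the turning axis, at the top of the white vial tray (148 mm across, top 56 mm above the bench) that sits on the slotted disc and turns with it. Six holes of 32 mm, centres 50 mm from the axis; five hold a vial, the one beside the post is empty. The disc below is bare aluminium, 210 mm across, 12 mm thick, top face 40 mm above the bench.
- slot (a point): Centre of the mouth of the one slot in the disc's rim, 105 mm from the axis, 34 mm above the bench. The slot is cut radially inward 31 mm, 16 mm wide, its mouth flared to 26 mm over the outer 7 mm, and it is open above and below.
- station (a point): Fixed point where the bar's centre line crosses the disc's rim: 105 mm from the axis along the base's +y, 34 mm above the bench. The slot is in line when slot lies on this point.
- post (a point): Centre of the top of the upright black finger post on the disc: 14 mm in diameter, 90 mm from the axis, standing from the disc's face (40 mm) to 105 mm above the bench. It stands a quarter turn counter-clockwise (from above) from the slot; with the slot in line, it is on the base's -x side.
- lock_bar (a joint): Slide of the steel locking bar, m: 0 is drawn right back, 0.036 is fully home (thumb plate against the outer guide). It slides toward the axis, along the base's -y, with a drag of about 1.6 N, and stays where it is left. It stops against the rim unless the slot is in front of it.
- thumb_plate (a point): Centre of the outer face (the face away from the axis, to be pushed) of the bar's upright dark thumb plate, 65 mm above the bench. The plate is 34 mm wide across the bar, 10 mm thick and reaches from 39 to 85 mm above the bench; nothing stands behind it above the tongue (22 mm).
- nose (a point): Tip of the bar's nose, 34 mm above the bench. The bar is 12 mm wide and 10 mm high, the nose tapered to 5 mm; the tip stands 10 mm outside the rim when drawn back, 26 mm inside it when home. At 4 mm off line or less the tapers draw the disc into line; once in, the bar holds the disc with 2 mm of play each way at the rim.
- vial_1: One of five loose small vials with screw cap, 28 mm across, 55 mm tall (top 95 mm above the bench), standing in a hole of the tray, 50 mm from the axis. Origin at the centre of its underside.
- vial_2: One of five loose small vials with screw cap, 28 mm across, 55 mm tall (top 95 mm above the bench), standing in a hole of the tray, 50 mm from the axis. Origin at the centre of its underside.
- vial_3: One of five loose small vials with screw cap, 28 mm across, 55 mm tall (top 95 mm above the bench), standing in a hole of the tray, 50 mm from the axis. Origin at the centre of its underside.
- vial_4: One of five loose small vials with screw cap, 28 mm across, 55 mm tall (top 95 mm above the bench), standing in a hole of the tray, 50 mm from the axis. Origin at the centre of its underside.
- vial_5: One of five loose small vials with screw cap, 28 mm across, 55 mm tall (top 95 mm above the bench), standing in a hole of the tray, 50 mm from the axis. Origin at the centre of its underside.
- reagent_bottle: Small loose brown reagent bottle with a black cap, 40 mm across, 70 mm tall, standing beside the bar on the robot's side. Origin under its centre. Leave alone.
- petri_dish: Loose lidded petri dish, 60 mm across, 14 mm high, beside the bar on the far side. Origin under its centre. Leave alone.
- tape: Loose roll of masking tape lying flat, 100 mm across, 25 mm high, to the right of the carousel. Origin under its centre. Leave alone.
- squeeze_bottle: Loose squeeze wash bottle with a red cap, 70 mm across, 214 mm tall with its spout, at the right. Origin under it. Leave alone.
- septa_carton: Loose long white carton, 55 x 215 x 42 mm, lying at the left. Origin under its centre. Leave alone.

How it is judged:
By the outcome, as a careful person would: the job done as asked, in the order asked, and still so for the second after the job is handed in, with the robot touching nothing.
It also fails if it takes over 67 s, if anything falls off the work surface, if the arm or the gripper's body presses on something with over 40 N, if the wrist force passes 120 N, or if a joint passes its speed limit or range.

## Working session

There is one attempt and no reset: what is moved stays moved. The work goes in short steps, Python scripts to look and compute and a tool call to move; the robot and the scene stay as the last step left them, time stands still between calls to the robot, and variables do not carry over. Pictures are saved under pics/ and viewed, at most 12 in all, crops included, and the job is handed in when it is done.

Besides the shell and the picture viewer there is one more tool, called after "Call:" by a JSON object that holds its "method" and its "body". carry_out: Moves the arm, as the interface text tells. Its arguments: {"type":"object","properties":{"series":{"type":"array"},"force":{"type":"number"}},"required":["series"]}

```bash
mkdir -p pics; ls; python3 - <<'E'
from rig import r
import cv2,numpy as np
for n in("top","side"):
    im=r.grab_frame(n); cv2.imwrite(f"pics/{n}0.png",im[:,:,::-1])
    c=r.get_calibration(n); print(n,c)
    for l in("carousel","tray","post","lock_bar","thumb_plate","slot","reagent_bottle"):
        print(l,[(round(d["score"],2),np.round(d["position"]),int(d["region"].sum())) for d in r.silhouettes(n,l)[:2]])
print(r.sense())
E
```

```text
pics
top {'K': array([[395.54842543,   0.        , 326.64335106],
       [  0.        , 395.54842543, 206.36652343],
       [  0.        ,   0.        ,   1.        ]]), 'pose': array([[-4.23254600e-01,  8.41910455e-01, -3.34727246e-01,
         4.78473359e+01],
       [-9.06003558e-01, -3.91830461e-01,  1.60082614e-01,
         2.56847979e+02],
       [ 3.61889530e-03,  3.71019779e-01,  9.28617912e-01,
         1.33701019e+03],
       [ 0.00000000e+00,  0.00000000e+00,  0.00000000e+00,
         1.00000000e+00]])}
carousel [(0.75, array([193., 310.]), 623)]
tray [(0.97, array([184., 358.]), 1965)]
post [(0.8, array([187., 357.]), 2203)]
lock_bar [(0.68, array([192., 300.]), 104), (0.61, array([185., 358.]), 2295)]
thumb_plate [(0.7, array([186., 358.]), 2041), (0.62, array([192., 305.]), 95)]
slot [(0.55, array([186., 358.]), 2143)]
reagent_bottle [(0.72, array([215., 314.]), 151), (0.58, array([152., 414.]), 581)]
side {'K': array([[485.61177765,   0.        , 316.13599953],
       [  0.        , 485.61177765, 198.6727868 ],
       [  0.        ,   0.        ,   1.        ]]), 'pose
[... 733 characters left out ...]
.8, 'qpos': array([ 1.24257807e+00,  3.52952225e-01,  1.63337632e+00, -7.77208576e-07,
        1.15521579e+00, -2.44048544e-03]), 'qvel': array([ 1.96720356e-04, -9.80752878e-05,  7.85042480e-04, -1.81627746e-04,
       -5.12164907e-05, -1.18471145e-03]), 'joint_efforts': array([ 1.67720889e-03, -6.05110788e+01, -3.42424178e+01, -6.84629697e-06,
        1.41345114e-03,  5.62883628e-06]), 'eef_pos': array([200.05730291, 592.13137377, 231.32097567]), 'tcp_rot': array([3.14154434e+00, 8.28973052e-07, 2.81581519e+00]), 'contact_force': array([-0.34453338, -0.39697234, -0.44327228]), 'wrist_torque': array([ 0.02386502, -0.00689223, -0.00747284]), 'grasp_force': 0.0, 'opening': 0.9969675916067466}
```

```bash
python3 - <<'E'
import cv2
a=cv2.imread("pics/top0.png")[110:260,250:450]; b=cv2.imread("pics/side0.png")[110:260,230:430]
cv2.imwrite("pics/a.png",cv2.resize(a,(800,600),interpolation=cv2.INTER_CUBIC));cv2.imwrite("pics/b.png",cv2.resize(b,(800,600),interpolation=cv2.INTER_CUBIC))
E
```

```text
(no output)
```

View pics/a.png

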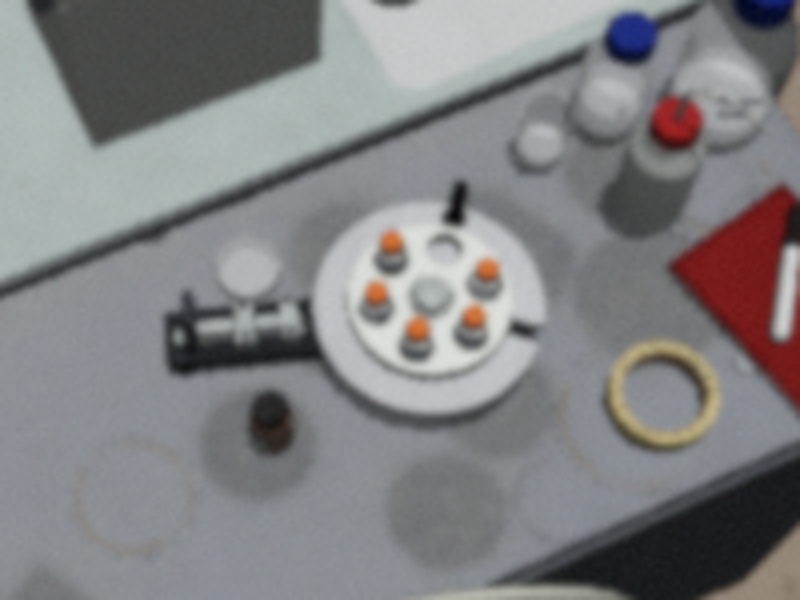

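View pics/b.png

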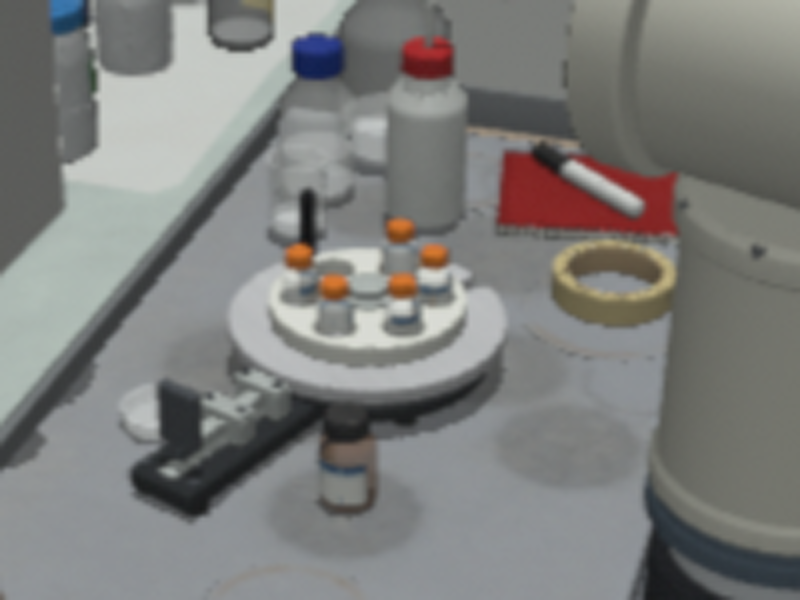

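View pics/side0.png

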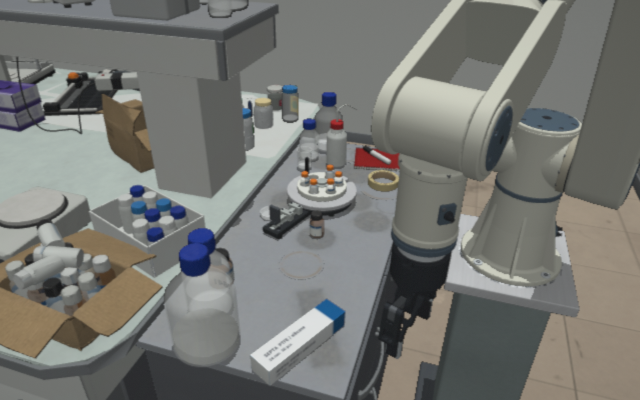

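Top crop: the tongue points left and ends near crop (168,343), with the plate at about (188,300). The post top is at (461,185), and the slot is on the right at (535,330), roughly a half turn from the bar. The side crop agrees, with the plate at (180,415) and the post top at (307,192).

```bash
cat > h.py <<'E'
import numpy as np,cv2
from scipy.optimize import minimize
from rig import r
C={n:r.get_calibration(n) for n in("top","side")}
def proj(n,P):
    T=np.linalg.inv(C[n]["pose"]);p=np.atleast_2d(P)@T[:3,:3].T+T[:3,3]
    q=(p*[1,-1,-1])@C[n]["K"].T; return q[:,:2]/q[:,2:]
def back(n,u,v,z):
    d=np.linalg.inv(C[n]["K"])@[u,v,1.]; d=C[n]["pose"][:3,:3]@(d*[1,-1,-1]); o=C[n]["pose"][:3,3]
    return o+d*(z-o[2])/d[2]
def crop(n,name,x,y,w,h):
    im=r.grab_frame(n)[y:y+h,x:x+w,::-1]; cv2.imwrite("pics/"+name,cv2.resize(im,(800,int(800*h/w)),interpolation=cv2.INTER_CUBIC))
E
python3 - <<'E'
from h import *
t=np.linspace(0,2*np.pi,180,endpoint=False)
def fit(names,x0):
    g={}
    for n in names:
        im=cv2.GaussianBlur(cv2.cvtColor(cv2.imread(f"pics/{n}0.png"),6).astype(np.float32),(0,0),1.2); g[n]=im
    def cost(c):
        s=0
        for n in names:
            for R,z in((105,40),(74,56)):
                v=[]
                for dr in(-4,4):
                    p=proj(n,np.c_[c[0]+(R+dr)*np.cos(t),c[1]+(R+dr)*np.sin(t),0*t+z]).astype(np.float32)
                    v.append(cv2.remap(g[n],p[:,:1],p[:,1:],1)[:,0])
                s-=np.clip(v[0]-v[1],-40,40).mean()
        return s
    return min((minimize(cost,[x0[0]+a,x0[1]+b],method="Nelder-Mead") for a in(-8,0,8) for b in(-8,0,8)),key=lambda m:m.fun)
x0=back("top",357.5,183,56)[:2];print(x0,back("side",230+368/4,110+295/4,56))
for k in(("top",),("side",),("top","side")): m=fit(k,x0);print(k,m.x,m.fun)
c=m.x
f=lambda n,u,v,z:back(n,(250 if n=="top" else 230)+u/4,110+v/4,z)
def rep(l,P): d=P[:2]-c;print(l,np.round(P[:2]),"r",np.hypot(*d).round(1),"ang",np.degrees(np.arctan2(d[1],d[0])).round(1))
rep("post t",f("top",461,186,105));rep("post s",f("side",307,193,105))
rep("slot t",f("top",530,329,40));rep("slot s",f("side",478,283,40))
rep("tongue end t",f("top",169,343,22));rep("plate top t",f("top",188,296,85));rep("plate top s",f("side",181,390,85))
rep("guide t",f("top",290,313,49));rep("guide2 t",f("top",247,320,49))
rep("reagent",f("top",272,405,70));rep("petri",f("top",248,268,7));rep("tape",f("top",663,395,12))
E
```

```text
[ 544.53137921 -101.98974942] [ 542.09328726 -101.36570167   56.        ]
('top',) [ 543.11267305 -100.72194005] -44.18056106567383
('side',) [543.60492309 -99.83728731] -43.679962158203125
('top', 'side') [ 543.43496628 -100.64585226] -87.7346420288086
post t [ 606. -160.] r 86.1 ang -43.1
post s [ 608. -154.] r 84.2 ang -39.7
slot t [ 480. -171.] r 94.8 ang -131.8
slot s [ 475. -173.] r 99.7 ang -133.5
tongue end t [612. 125.] r 236.2 ang 73.2
plate top t [619.  99.] r 213.6 ang 69.3
plate top s [608. 107.] r 217.3 ang 72.7
guide t [581.  19.] r 125.3 ang 72.3
guide2 t [591.  56.] r 164.2 ang 73.0
reagent [501.  73.] r 178.8 ang 103.8
petri [657.  27.] r 171.1 ang 48.3
tape [ 382. -259.] r 226.1 ang -135.7
```

```bash
cat >> h.py <<'E'
from scipy.spatial.transform import Rotation as Ro
c=np.array([543.4,-100.6]); B=72.7
def rows(targets,start=None):
    "targets: (x,y,z,yawdeg); rows relative to start pose (or the present one)"
    s=r.sense(); p0=s["eef_pos"] if start is None else np.array(start[:3]); R0=Ro.from_euler("xyz",s["tcp_rot"] if start is None else [np.pi,0,np.radians(start[3])])
    for x,y,z,w in targets:
        R=Ro.from_euler("xyz",[np.pi,0,np.radians(w)])
        print(np.round((R0.inv()*R).as_rotvec()/np.pi,3).tolist(),np.round(R0.inv().apply(np.array([x,y,z])-p0)/250,3).tolist())
def pol(phi,a,b,z,yaw=180):
    "point a out, b sideways (ccw) in frame turned by phi; yaw given relative to phi"
    t=np.radians(phi); e=np.array([np.cos(t),np.sin(t)]); return (*(c+a*e+b*np.array([-e[1],e[0]])),z,phi+yaw)
E
python3 - <<'E'
from h import *
print("squeeze",back("top",250+650/4,110+215/4,0)[:2],back("side",230+425/4,110+220/4,0)[:2],"cap",back("top",250+676/4,110+122/4,190)[:2])
t=pol(-42,94,50,150); print(t)
a=np.array([200,592,231.,161.3]);b=np.array(t)
for k in range(4): rows([a+(b-a)*(k+1)/4],a+(b-a)*k/4)
E
```

```text
squeeze [ 550.1560621  -343.92840531] [ 561.52839424 -333.97017   ] cap [ 545.98873298 -321.79281674]
(np.float64(646.712143912818), np.float64(-126.34103572386294), 150, 138)
[0.0, -0.0, 0.032] [-0.653, -0.537, 0.081]
[-0.0, -0.0, 0.032] [-0.705, -0.468, 0.081]
[-0.0, -0.0, 0.032] [-0.748, -0.394, 0.081]
[-0.0, -0.0, 0.032] [-0.785, -0.316, 0.081]
```

Call:
{"method": "carry_out", "body": {"series": [[0,0,0.032,-0.65,-0.54,0.04,1],[0,0,0.032,-0.65,-0.54,0.04,1],[0,0,0.032,-0.65,-0.54,0.04,1],[0,0,0.032,-0.65,-0.54,0.04,1],[0,0,0.032,-0.65,-0.54,0.04,1]]}}

```text
clock: 1.42
eef_pos: [311.6, 411.0, 221.5]
tcp_rot: [3.141, 0.0, 2.713]
contact_force: [0.3, 0.7, -0.1]
opening: 0.001
grasp_force: 0.0
```

Call:
{"method": "carry_out", "body": {"series": [[0,0,0.032,-0.705,-0.468,0.08,1],[0,0,0.032,-0.705,-0.468,0.08,1],[0,0,0.032,-0.705,-0.468,0.08,1],[0,0,0.032,-0.705,-0.468,0.08,1],[0,0,0.032,-0.705,-0.468,0.08,1]]}}

```text
clock: 2.05
eef_pos: [423.6, 232.6, 201.3]
tcp_rot: [3.141, -0.0, 2.613]
contact_force: [-0.3, 0.5, -0.6]
opening: 0.001
grasp_force: 0.0
```

Call:
{"method": "carry_out", "body": {"series": [[0,0,0.032,-0.748,-0.394,0.08,1],[0,0,0.032,-0.748,-0.394,0.08,1],[0,0,0.032,-0.748,-0.394,0.08,1],[0,0,0.032,-0.748,-0.394,0.08,1],[0,0,0.032,-0.748,-0.394,0.08,1]]}}

```text
clock: 2.68
eef_pos: [535.8, 54.2, 181.1]
tcp_rot: [3.141, -0.0, 2.513]
contact_force: [0.0, 0.8, -0.5]
opening: -0.001
grasp_force: 0.0
```

```bash
python3 - <<'E'
from h import *
s=r.sense();print(s["clock"],s["eef_pos"],np.degrees(s["tcp_rot"]),s["contact_force"],s["qpos"],s["opening"])
rows([pol(-42,94,50,150),pol(-42,94,50,66)])
im=r.grab_frame("side");cv2.imwrite("pics/s1.png",im[:,:,::-1])
E
```

```text
2.675 [535.79545299  54.16115309 181.09113285] [ 1.79982103e+02 -1.14497207e-02  1.43986098e+02] [ 0.04639911  0.8106766  -0.51104896] [ 9.77248400e-02  2.75674483e-01  1.86737870e+00  4.35670284e-04
  9.98481483e-01 -8.44746233e-01] -0.0006166276265723494
[0.0, -0.0, 0.033] [-0.783, -0.323, 0.124]
[0.0, -0.0, 0.033] [-0.783, -0.323, 0.46]
```

View pics/s1.png

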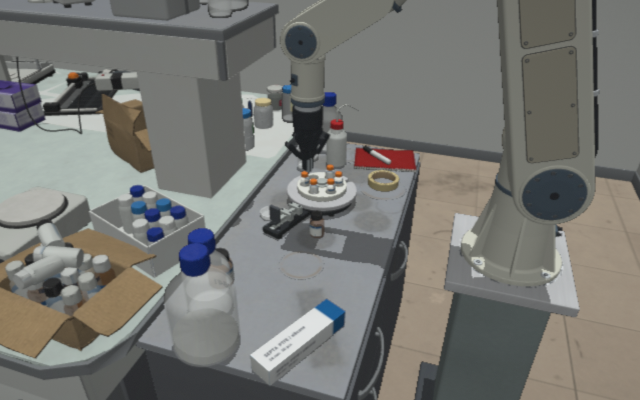

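```bash
python3 - <<'E'
from h import *
for z in (380,430,480,530): print(z,proj("side",[536,54,z]))
for x in(646,): 
  for z in (300,350,400,450):print(x,z,proj("side",[x,-126,z]))
print("shelf corner", proj("side",[[680,y,440] for y in(-300,-100,0,100,200)]))
p=[pol(75,105,0,181,80),pol(75,105,0,66,75),pol(45,98,0,66,98),pol(15,97,0,66,123),pol(-42,94,46,66)]
for q in p: print(np.round(q))
rows(p)
E
```

```text
380 [[307.31002132  97.21259925]]
430 [[307.30357197  76.5896343 ]]
480 [[307.29681531  54.98398845]]
530 [[307.28972883  32.3237106 ]]
646 300 [[290.811471    98.95830505]]
646 350 [[290.4837501   81.67954306]]
646 400 [[290.14296971  63.71223298]]
646 450 [[289.78833336  45.01438074]]
shelf corner [[299.51560596  33.31604785]
 [274.39620309  50.10385428]
 [259.30133818  60.19205866]
 [242.0286896   71.73572003]
 [222.07032317  85.07430113]]
[571.   1. 181. 155.]
[571.   1.  66. 150.]
[613. -31.  66. 143.]
[637. -75.  66. 138.]
[ 644. -129.   66.  138.]
[0.0, -0.0, -0.061] [-0.242, -0.092, 0.0]
[0.0, -0.0, -0.033] [-0.242, -0.092, 0.46]
[0.0, -0.0, 0.006] [-0.454, -0.097, 0.46]
[0.0, -0.0, 0.034] [-0.637, -0.183, 0.46]
[0.0, -0.0, 0.034] [-0.786, -0.341, 0.46]
```

```bash
python3 - <<'E'
from h import *
p=[pol(45,100,0,181,98),pol(45,100,0,52,98),pol(15,98,0,52,123),pol(-42,94,38,52)]
for q in p: print(np.round(q))
rows(p)
E
```

```text
[614. -30. 181. 143.]
[614. -30.  52. 143.]
[638. -75.  52. 138.]
[ 639. -135.   52.  138.]
[0.0, -0.0, 0.006] [-0.455, -0.089, 0.0]
[0.0, -0.0, 0.006] [-0.456, -0.089, 0.516]
[0.0, -0.0, 0.034] [-0.64, -0.18, 0.516]
[0.0, -0.0, 0.034] [-0.783, -0.372, 0.516]
```

Call:
{"method": "carry_out", "body": {"series": [[0,0,0.006,-0.455,-0.089,0,1],[0,0,0.006,-0.455,-0.089,0,1],[0,0,0.006,-0.455,-0.089,0.25,1],[0,0,0.006,-0.455,-0.089,0.4,1],[0,0,0.006,-0.455,-0.089,0.516,1],[0,0,0.006,-0.455,-0.089,0.516,1]]}}

```text
clock: 3.48
eef_pos: [612.1, -28.7, 50.5]
tcp_rot: [-3.139, -0.004, 2.497]
contact_force: [-0.7, 0.1, 0.4]
opening: -0.001
grasp_force: 0.0
```

Call:
{"method": "carry_out", "body": {"series": [[0,0,0.028,-0.09,-0.045,0,1],[0,0,0.028,-0.184,-0.091,0,1],[0,0,0.028,-0.184,-0.091,0,1]]}}

```text
clock: 3.85
eef_pos: [638.9, -78.2, 53.8]
tcp_rot: [3.14, 0.002, 2.408]
contact_force: [-0.3, 0.0, -0.1]
opening: -0.001
grasp_force: 0.0
```

```bash
python3 - <<'E'
from h import *
s=r.sense();print(s["clock"],s["eef_pos"],np.degrees(s["tcp_rot"]),s["contact_force"],s["qpos"])
rows([pol(-42,94,b,52) for b in (38,21.5)])
crop("top","t2.png",250,110,200,150)
E
```

```text
3.85 [638.89062293 -78.20515616  53.77027282] [1.79908455e+02 1.38750280e-01 1.37969908e+02] [-0.33028671  0.03385753 -0.10991678] [-1.24091692e-01  5.81738293e-01  1.71589764e+00 -1.02156666e-04
  8.41056471e-01 -9.61258465e-01]
[0.001, 0.001, -0.0] [-0.152, -0.17, 0.007]
[0.001, 0.001, -0.0] [-0.152, -0.236, 0.007]
```

View pics/t2.png

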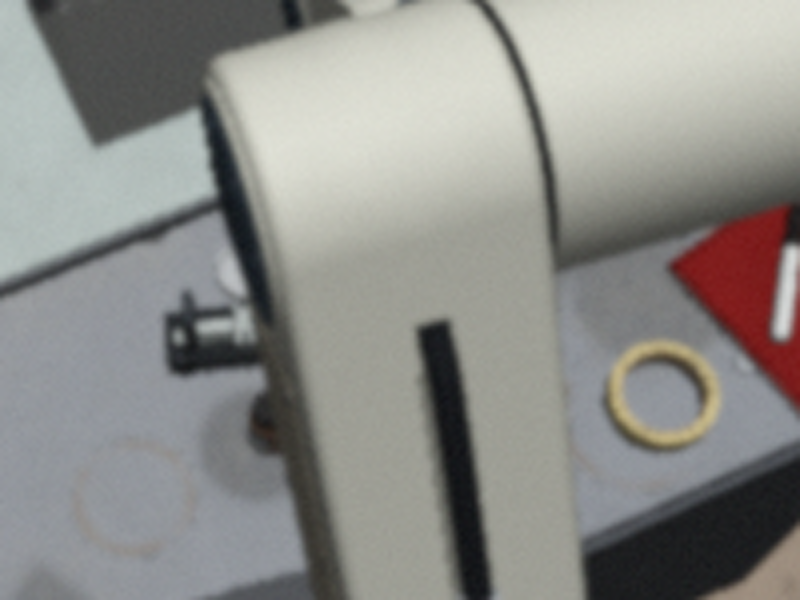

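```bash
python3 - <<'E'
from h import *
rows([pol(-42,94,30,52),pol(-42,94,21.5,52)])
print()
rows([pol(-4*k,94,21.5,52) for k in range(1,9)],pol(0,94,21.5,52))
E
```

```text
[0.0, 0.0, -0.0] [-0.157, -0.202, 0.005]
[0.0, 0.0, -0.0] [-0.157, -0.236, 0.005]

[0.0, -0.0, 0.022] [-0.005, -0.026, -0.0]
[0.0, -0.0, 0.044] [-0.008, -0.053, -0.0]
[0.0, -0.0, 0.067] [-0.01, -0.08, -0.0]
[0.0, -0.0, 0.089] [-0.009, -0.107, -0.0]
[0.0, -0.0, 0.111] [-0.007, -0.134, -0.0]
[0.0, -0.0, 0.133] [-0.002, -0.16, -0.0]
[-0.0, -0.0, 0.156] [0.004, -0.187, -0.0]
[0.0, -0.0, 0.178] [0.012, -0.212, -0.0]
```

Call:
{"method": "carry_out", "body": {"series": [[0,0,0,-0.076,-0.085,0.007,1],[0,0,0,-0.152,-0.17,0.007,1],[0,0,0,-0.152,-0.17,0.007,1],[0,0,0,-0.152,-0.2,0.007,1],[0,0,0,-0.152,-0.22,0.007,1],[0,0,0,-0.152,-0.236,0.007,1],[0,0,0,-0.152,-0.236,0.007,1]]}}

```text
clock: 4.78
eef_pos: [625.7, -146.2, 50.7]
tcp_rot: [3.141, 0.0, 2.408]
contact_force: [0.5, 2.5, -0.2]
opening: 0.003
grasp_force: 0.0
```

Call:
{"method": "carry_out", "body": {"series": [[0,0,0.022,-0.005,-0.026,0,1],[0,0,0.044,-0.008,-0.053,0,1],[0,0,0.067,-0.01,-0.08,0,1],[0,0,0.089,-0.009,-0.107,0,1],[0,0,0.111,-0.007,-0.134,0,1],[0,0,0.133,-0.002,-0.16,0,1],[0,0,0.156,0.004,-0.187,0,1],[0,0,0.178,0.012,-0.212,0,1]]}}

```text
clock: 5.78
eef_pos: [588.7, -183.7, 50.9]
tcp_rot: [3.14, 0.001, 1.846]
contact_force: [1.4, 2.3, 1.3]
opening: -0.0
grasp_force: 0.0
```

```bash
python3 - <<'E'
from h import *
s=r.sense();d=s["eef_pos"][:2]-c;print(s["clock"],s["eef_pos"],np.degrees(s["tcp_rot"]),s["contact_force"],np.hypot(*d),np.degrees(np.arctan2(d[1],d[0])))
rows([pol(-74-4*k,94,21.5,52) for k in range(1,9)])
crop("side","s3.png",230,110,200,150)
E
```

```text
5.775 [ 588.67496817 -183.72750492   50.86603408] [1.79917466e+02 4.68213297e-02 1.05774250e+02] [1.35328784 2.28235127 1.3214471 ] 94.6573019775661 -61.42530656702086
[0.0, 0.0, 0.021] [-0.012, -0.023, -0.005]
[0.0, 0.0, 0.043] [-0.015, -0.05, -0.005]
[0.0, 0.0, 0.065] [-0.016, -0.076, -0.005]
[0.0, 0.0, 0.088] [-0.016, -0.103, -0.005]
[0.0, 0.0, 0.11] [-0.014, -0.13, -0.005]
[0.001, 0.0, 0.132] [-0.01, -0.157, -0.005]
[0.001, 0.0, 0.154] [-0.004, -0.183, -0.005]
[0.001, 0.0, 0.177] [0.004, -0.209, -0.005]
```

View pics/s3.png

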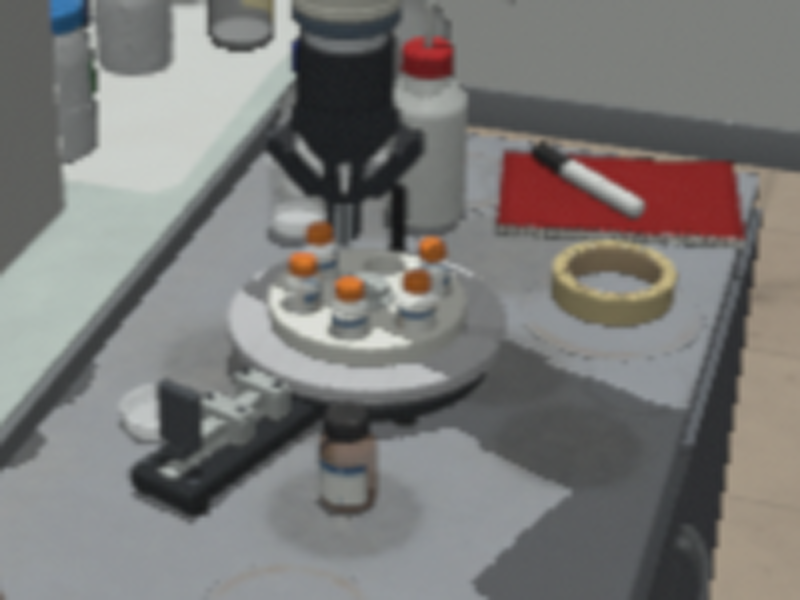

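The side crop shows the post turning clockwise, with its top at crop (397,190), ahead of the fingers at (345,230). All five vials are standing.

Call:
{"method": "carry_out", "body": {"series": [[0,0,0.021,-0.01,-0.025,-0.004,1],[0,0,0.043,-0.013,-0.05,-0.004,1],[0,0,0.065,-0.015,-0.076,-0.004,1],[0,0,0.088,-0.015,-0.103,-0.004,1],[0,0,0.11,-0.013,-0.13,-0.004,1],[0,0,0.132,-0.01,-0.157,-0.004,1],[0,0,0.154,-0.004,-0.183,-0.004,1],[0,0,0.177,0.004,-0.209,-0.004,1]]}}

```text
clock: 6.82
eef_pos: [538.4, -197.5, 52.0]
tcp_rot: [3.139, 0.001, 1.291]
contact_force: [1.5, -1.0, 2.0]
opening: -0.001
grasp_force: 0.0
```

```bash
python3 - <<'E'
from h import *
P=back("side",230+397/4,110+191/4,105)[:2]-c;print("earlier post",np.hypot(*P),np.degrees(np.arctan2(P[1],P[0])))
s=r.sense();d=s["eef_pos"][:2]-c;print(s["clock"],s["eef_pos"],np.degrees(s["tcp_rot"]),s["contact_force"],np.hypot(*d),np.degrees(np.arctan2(d[1],d[0])))
rows([pol(-106-4*k,94,21.5,52) for k in range(1,9)])
E
```

```text
earlier post 79.32198752029464 -89.6841218680731
6.825 [ 538.43780838 -197.51267572   52.02183098] [1.79867079e+02 3.45196253e-02 7.39940318e+01] [ 1.480219   -1.04256256  2.00583834] 97.03963139791021 -92.9311394277981
[0.001, 0.0, 0.022] [-0.003, -0.028, 0.0]
[0.001, 0.0, 0.044] [-0.006, -0.055, -0.0]
[0.001, 0.0, 0.067] [-0.008, -0.082, -0.0]
[0.001, 0.0, 0.089] [-0.007, -0.109, -0.0]
[0.001, 0.0, 0.111] [-0.005, -0.136, -0.0]
[0.001, 0.0, 0.133] [-0.0, -0.162, -0.0]
[0.001, 0.0, 0.156] [0.006, -0.188, -0.0]
[0.001, -0.0, 0.178] [0.014, -0.214, -0.0]
```

Call:
{"method": "carry_out", "body": {"series": [[0,0,0.022,-0.003,-0.028,0,1],[0,0,0.044,-0.006,-0.055,0,1],[0,0,0.067,-0.008,-0.082,0,1],[0,0,0.089,-0.007,-0.109,0,1],[0,0,0.111,-0.005,-0.136,0,1],[0,0,0.133,0,-0.162,0,1],[0,0,0.145,0.003,-0.175,0,1],[0,0,0.156,0.006,-0.188,0,1]]}}

```text
clock: 7.82
eef_pos: [493.4, -183.0, 51.8]
tcp_rot: [3.14, -0.0, 0.802]
contact_force: [0.4, -1.2, 1.4]
opening: 0.0
grasp_force: 0.0
```

```bash
python3 - <<'E'
from h import *
s=r.sense();d=s["eef_pos"][:2]-c;print(s["clock"],s["eef_pos"],np.degrees(s["tcp_rot"]),s["contact_force"],np.hypot(*d),np.degrees(np.arctan2(d[1],d[0])))
rows([pol(-134-3*k,94,21.5,52) for k in range(1,9)])
crop("side","s4.png",230,110,200,150)
E
```

```text
7.825 [ 493.37623043 -182.99867109   51.83872149] [ 1.79902448e+02 -1.84256695e-02  4.59424560e+01] [ 0.4286909  -1.16224384  1.38742948] 96.39459798105467 -121.26170192044738
[0.001, -0.0, 0.016] [-0.004, -0.019, -0.001]
[0.001, -0.0, 0.033] [-0.007, -0.039, -0.001]
[0.001, -0.0, 0.05] [-0.009, -0.059, -0.001]
[0.001, -0.0, 0.066] [-0.01, -0.079, -0.001]
[0.001, -0.0, 0.083] [-0.009, -0.099, -0.001]
[0.001, -0.0, 0.1] [-0.008, -0.119, -0.001]
[0.001, -0.0, 0.116] [-0.006, -0.139, -0.001]
[0.001, -0.0, 0.133] [-0.003, -0.159, -0.001]
```

View pics/s4.png

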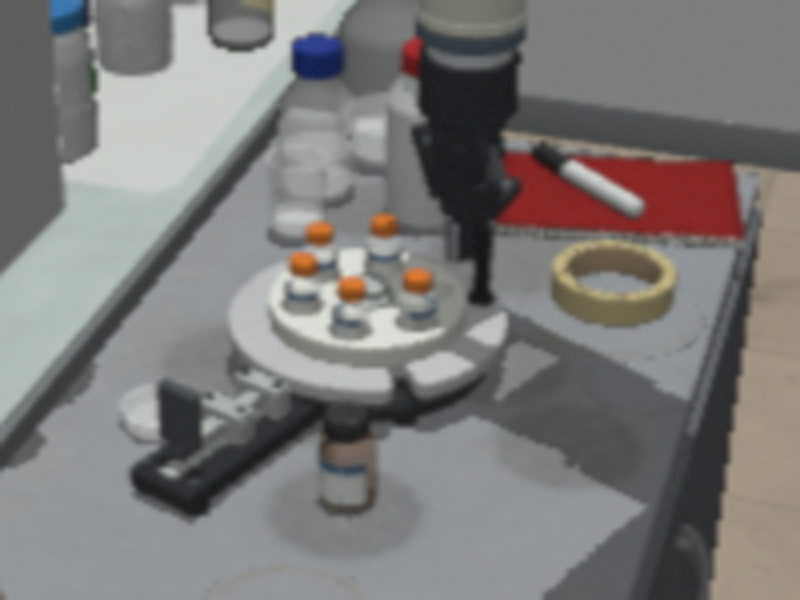

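```bash
cat >> h.py <<'E'
def prof(n="side",im=None,a=np.arange(0,360,.5)):
    im=r.grab_frame(n) if im is None else im
    g=cv2.cvtColor(im,cv2.COLOR_RGB2GRAY).astype(np.float32); t=np.radians(a); v=0
    for R in(84,88,92,96,100):
        p=proj(n,np.c_[c[0]+R*np.cos(t),c[1]+R*np.sin(t),0*t+40]).astype(np.float32)
        v=v+cv2.remap(g,p[:,:1],p[:,1:],1)[:,0]/5
    return a,v
E
python3 - <<'E'
from h import *
a,v=prof(a=np.arange(40,260,2))
print(*[f"{int(x)}:{int(y)}" for x,y in zip(a,v)])
E
```

```text
40:188 42:188 44:189 46:189 48:189 50:188 52:188 54:188 56:187 58:187 60:187 62:187 64:187 66:187 68:188 70:188 72:188 74:189 76:189 78:189 80:189 82:188 84:188 86:189 88:189 90:188 92:188 94:189 96:190 98:190 100:189 102:189 104:189 106:189 108:189 110:189 112:189 114:186 116:163 118:109 120:72 122:69 124:83 126:111 128:149 130:180 132:190 134:192 136:192 138:192 140:192 142:191 144:192 146:192 148:193 150:192 152:190 154:183 156:163 158:134 160:121 162:119 164:118 166:118 168:119 170:124 172:136 174:157 176:178 178:187 180:191 182:192 184:191 186:189 188:186 190:180 192:173 194:163 196:151 198:138 200:123 202:116 204:110 206:97 208:80 210:60 212:44 214:38 216:37 218:37 220:42 222:50 224:63 226:76 228:90 230:103 232:113 234:120 236:124 238:126 240:127 242:128 244:129 246:128 248:129 250:129 252:129 254:130 256:132 258:133
```

Call:
{"method": "carry_out", "body": {"series": [[0,0,0.033,-0.007,-0.039,0,1],[0,0,0.066,-0.01,-0.079,0,1],[0,0,0.083,-0.009,-0.099,0,1],[0,0,0.1,-0.008,-0.119,0,1],[0,0,0.116,-0.006,-0.139,0,1],[0,0,0.133,-0.003,-0.159,0,1],[0,0,0.133,-0.003,-0.159,0,1]]}}

```text
clock: 8.8
eef_pos: [463.4, -155.4, 51.5]
tcp_rot: [-3.141, 0.0, 0.386]
contact_force: [-0.3, 0.4, -1.1]
opening: -0.001
grasp_force: 0.0
```

```bash
python3 - <<'E'
from h import *
s=r.sense();d=s["eef_pos"][:2]-c;print(s["clock"],s["eef_pos"],np.degrees(s["tcp_rot"]),s["contact_force"],np.hypot(*d),np.degrees(np.arctan2(d[1],d[0])))
a,v=prof(a=np.arange(40,260,2))
print(*[f"{int(x)}:{int(y)}" for x,y in zip(a,v)])
rows([pol(-158-2*k,94,21.5,52) for k in range(1,9)])
E
```

```text
8.8 [ 463.43876473 -155.36478942   51.49970574] [-1.79991850e+02  1.84277420e-02  2.21001794e+01] [-0.27820127  0.42833093 -1.098263  ] 96.91739423859892 -145.5930787433363
40:187 42:187 44:188 46:188 48:189 50:189 52:190 54:189 56:189 58:189 60:189 62:189 64:189 66:189 68:189 70:189 72:189 74:190 76:189 78:190 80:190 82:189 84:189 86:189 88:189 90:184 92:157 94:107 96:76 98:71 100:75 102:106 104:160 106:186 108:190 110:191 112:191 114:192 116:192 118:192 120:192 122:192 124:192 126:192 128:191 130:191 132:191 134:191 136:191 138:191 140:191 142:191 144:190 146:186 148:172 150:146 152:125 154:118 156:117 158:117 160:117 162:117 164:116 166:116 168:116 170:116 172:116 174:116 176:116 178:114 180:110 182:99 184:78 186:58 188:46 190:39 192:39 194:40 196:43 198:48 200:52 202:54 204:55 206:55 208:54 210:55 212:58 214:62 216:65 218:71 220:78 222:85 224:95 226:104 228:112 230:116 232:121 234:126 236:134 238:146 240:155 242:157 244:161 246:172 248:191 250:201 252:199 254:186 256:168 258:140
[-0.0, 0.0, 0.012] [-0.0, -0.011, -0.002]
[-0.0, 0.0, 0.023] [-0.003, -0.024, -0.002]
[-0.0, 0.0, 0.034] [-0.004, -0.038, -0.002]
[-0.0, 0.0, 0.045] [-0.006, -0.051, -0.002]
[-0.0, 0.0, 0.056] [-0.007, -0.064, -0.002]
[-0.0, 0.0, 0.067] [-0.007, -0.078, -0.002]
[-0.0, 0.0, 0.078] [-0.007, -0.091, -0.002]
[-0.0, 0.0, 0.09] [-0.007, -0.105, -0.002]
```

Call:
{"method": "carry_out", "body": {"series": [[0,0,0.012,-0.001,-0.012,-0.001,1],[0,0,0.023,-0.003,-0.024,-0.001,1],[0,0,0.034,-0.004,-0.038,-0.001,1],[0,0,0.045,-0.006,-0.051,-0.001,1],[0,0,0.056,-0.007,-0.064,-0.001,1],[0,0,0.067,-0.007,-0.078,-0.001,1],[0,0,0.078,-0.007,-0.091,-0.001,1],[0,0,0.09,-0.007,-0.105,-0.001,1]]}}

```text
clock: 9.85
eef_pos: [452.5, -132.1, 51.9]
tcp_rot: [3.141, -0.0, 0.102]
contact_force: [0.7, -1.6, 0.1]
opening: -0.004
grasp_force: 0.0
```

```bash
python3 - <<'E'
from h import *
s=r.sense();d=s["eef_pos"][:2]-c;print(s["clock"],s["eef_pos"],np.degrees(s["tcp_rot"]),s["contact_force"],np.hypot(*d),np.degrees(np.arctan2(d[1],d[0])))
a,v=prof(a=np.arange(60,110,1))
print(*[f"{int(x)}:{int(y)}" for x,y in zip(a,v)])
rows([pol(-174-1.5*k,94,21.5,52) for k in range(1,9)])
E
```

```text
9.85 [ 452.5196947  -132.07407175   51.8704484 ] [ 1.79976423e+02 -2.67002848e-02  5.84433429e+00] [ 0.69513043 -1.64371621  0.11011257] 96.17612533592128 -160.89777950503083
60:190 61:190 62:190 63:190 64:190 65:190 66:189 67:190 68:190 69:190 70:189 71:189 72:189 73:189 74:187 75:183 76:173 77:158 78:139 79:120 80:104 81:94 82:86 83:80 84:75 85:74 86:81 87:99 88:124 89:149 90:171 91:183 92:188 93:191 94:191 95:192 96:192 97:191 98:191 99:191 100:191 101:191 102:191 103:191 104:191 105:191 106:191 107:190 108:191 109:191
[0.0, -0.0, 0.007] [-0.002, -0.01, -0.001]
[0.0, -0.0, 0.015] [-0.004, -0.02, -0.001]
[0.0, -0.0, 0.024] [-0.006, -0.03, -0.001]
[0.0, -0.0, 0.032] [-0.007, -0.04, -0.001]
[0.0, -0.0, 0.04] [-0.009, -0.05, -0.001]
[0.0, -0.0, 0.049] [-0.009, -0.06, -0.001]
[0.0, -0.0, 0.057] [-0.01, -0.07, -0.001]
[0.0, -0.0, 0.065] [-0.01, -0.08, -0.001]
```

Call:
{"method": "carry_out", "body": {"series": [[0,0,0.007,-0.002,-0.01,0,1],[0,0,0.015,-0.004,-0.02,0,1],[0,0,0.024,-0.006,-0.03,0,1],[0,0,0.032,-0.007,-0.04,0,1],[0,0,0.04,-0.009,-0.05,0,1],[0,0,0.045,-0.009,-0.055,0,1],[0,0,0.045,-0.009,-0.055,0,1]]}}

```text
clock: 10.78
eef_pos: [448.0, -118.1, 51.7]
tcp_rot: [-3.141, 0.001, -0.04]
contact_force: [-0.5, -1.5, 1.4]
opening: -0.001
grasp_force: 0.0
```

```bash
python3 - <<'E'
from h import *
s=r.sense();d=s["eef_pos"][:2]-c;print(s["clock"],s["eef_pos"],np.degrees(s["tcp_rot"]),s["contact_force"],np.hypot(*d),np.degrees(np.arctan2(d[1],d[0])))
a,v=prof(a=np.arange(60,95,1))
print(*[f"{int(x)}:{int(y)}" for x,y in zip(a,v)])
S=np.arange(-45,46,.5)
for n in("top","side"):
    g=cv2.cvtColor(cv2.imread(f"pics/{n}0.png"),6).astype(np.float32)
    e=np.array([np.cos(np.radians(B)),np.sin(np.radians(B))]);q=np.array([-e[1],e[0]])
    for R in(135,150,175,190,200,225,232):
        p=proj(n,np.c_[c+R*e+S[:,None]*q,0*S+22]).astype(np.float32)
        G=np.gradient(cv2.GaussianBlur(cv2.remap(g,p[:,:1],p[:,1:],1),(1,7),0)[:,0])
        print(n,R,"dark from s",S[:80][G[:80].argmin()],"to",S[100:][G[100:].argmax()], G[:80].min().round(),G[100:].max().round())
E
```

```text
10.775 [ 448.01321948 -118.12697699   51.67677255] [-1.79989456e+02  5.26314945e-02 -2.27897025e+00] [-0.50362254 -1.52054795  1.38856492] 96.98367295559105 -169.58824680716535
60:190 61:190 62:190 63:190 64:189 65:187 66:182 67:175 68:161 69:144 70:127 71:112 72:101 73:94 74:89 75:85 76:83 77:88 78:103 79:127 80:152 81:171 82:183 83:189 84:190 85:191 86:192 87:192 88:191 89:191 90:191 91:191 92:191 93:192 94:192
top 135 dark from s -5.5 to 34.0 -3.0 5.0
top 150 dark from s -5.5 to 32.5 -4.0 5.0
top 175 dark from s -43.0 to 33.5 -3.0 5.0
top 190 dark from s -5.5 to 31.0 -5.0 6.0
top 200 dark from s -30.5 to 31.5 -5.0 5.0
top 225 dark from s -30.0 to 34.0 -4.0 6.0
top 232 dark from s -30.5 to 31.0 -5.0 5.0
side 135 dark from s -20.0 to 43.5 -4.0 4.0
side 150 dark from s -9.0 to 43.0 -1.0 5.0
side 175 dark from s -15.0 to 41.5 -5.0 5.0
side 190 dark from s -44.0 to 41.5 -5.0 5.0
side 200 dark from s -38.5 to 40.0 -5.0 5.0
side 225 dark from s -32.5 to 42.0 -5.0 5.0
side 232 dark from s -32.0 to 34.5 -6.0 5.0
```

Call:
{"method": "carry_out", "body": {"series": [[0,0,0.006,-0.001,-0.007,0,1],[0,0,0.011,-0.002,-0.014,0,1],[0,0,0.011,-0.002,-0.014,0,1],[0,0,0.011,-0.002,0.04,0,1],[0,0,0.011,-0.1,0.08,-0.1,1],[0,0,0.011,-0.1,0.08,-0.4,1],[0,0,0.011,0.2,0.6,-0.5,1],[0,0,0.011,0.2,0.6,-0.5,1]]}}

```text
clock: 11.82
eef_pos: [480.0, -246.8, 171.6]
tcp_rot: [3.141, -0.003, -0.073]
contact_force: [0.4, 0.7, -0.0]
opening: -0.002
grasp_force: 0.0
```

```bash
python3 - <<'E'
from h import *
s=r.sense();print(s["clock"],s["eef_pos"],np.degrees(s["tcp_rot"]),s["contact_force"])
A=cv2.resize(r.grab_frame("top")[110:260,250:450,::-1],(600,450),interpolation=2);Bm=cv2.resize(r.grab_frame("side")[190:240,255:355,::-1],(800,400),interpolation=2)
cv2.imwrite("pics/t5.png",cv2.resize(A,(800,600))) ; cv2.imwrite("pics/s5.png",Bm)
for n in("side","top"):
    a,v=prof(n,a=np.arange(58,90,1)); print(n,*[f"{int(x)}:{int(y)}" for x,y in zip(a,v)])
E
```

```text
11.825 [ 479.95077238 -246.83412928  171.60897406] [ 1.79943295e+02 -1.54043257e-01 -4.21069697e+00] [ 0.37862967  0.68736175 -0.00815183]
side 58:189 59:190 60:190 61:189 62:188 63:185 64:179 65:170 66:154 67:137 68:122 69:108 70:99 71:94 72:89 73:85 74:84 75:91 76:109 77:135 78:159 79:176 80:185 81:189 82:190 83:190 84:191 85:191 86:192 87:192 88:192 89:191
top 58:197 59:197 60:196 61:196 62:195 63:193 64:191 65:183 66:173 67:161 68:139 69:116 70:95 71:74 72:59 73:57 74:58 75:69 76:87 77:109 78:132 79:153 80:171 81:183 82:191 83:196 84:198 85:200 86:200 87:200 88:200 89:201
```

View pics/s5.png

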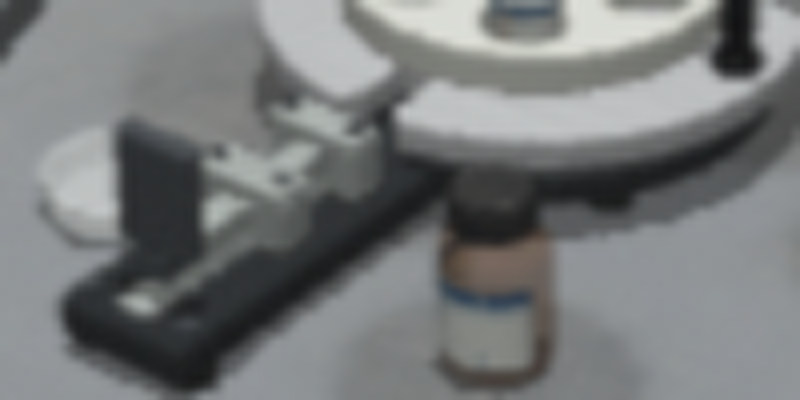

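```bash
python3 - <<'E'
from h import *
S=np.arange(-16,17,2.)
e=np.array([np.cos(np.radians(72.3)),np.sin(np.radians(72.3))]);q=np.array([-e[1],e[0]])
for n in("top","side"):
    im=r.grab_frame(n);g=cv2.cvtColor(im,7).astype(np.float32)
    print(n,S.astype(int))
    for R in(108,112,118,128,138,144,150,160,175,185,195,225,232):
        p=proj(n,np.c_[c+R*e+S[:,None]*q,0*S+39]).astype(np.float32)
        print(R,cv2.remap(g,p[:,:1],p[:,1:],1)[:,0].astype(int))
E
```

```text
top [-16 -14 -12 -10  -8  -6  -4  -2   0   2   4   6   8  10  12  14  16]
108 [90 80 71 64 56 50 42 39 38 40 42 47 52 58 66 69 71]
112 [70 61 53 51 48 50 52 55 57 58 60 64 66 67 68 60 54]
118 [100  98  99 103 109 116 121 123 123 123 122 120 117 115 110  96  80]
128 [148 163 171 179 180 182 182 181 177 172 159 147 133 120 114 107  95]
138 [ 89  90  96 111 131 148 163 167 166 158 145 130 112 100  90  79  67]
144 [ 64  68  71  96 120 141 162 165 168 155 143 120  99  86  74  64  54]
150 [ 66  66  74  97 120 144 161 168 168 157 142 121 103  87  74  62  52]
160 [132 136 139 142 147 153 156 160 156 152 142 133 124 115 108 100  87]
175 [127 128 131 138 145 153 161 162 164 159 154 148 144 138 132 120 107]
185 [ 68  67  79 103 126 151 164 169 165 155 137 117 100  86  73  61  53]
195 [ 66  65  88 112 137 158 168 172 163 151 132 113  96  80  69  60  51]
225 [ 57  46  45  45  50  56  72  86 100 111 113 111 101  90  72  56  43]
232 [ 63  53  49  50  54  63  75  86  96 101 102  99  94  82  68  57  48]
side [-16 -14 -12 -10  -8  -6  -4  -2   0   2   4   6   8  10  12  14  16]
108 [135 132 125 116 12
[... 238 characters left out ...]
3 123 122 118 119 116 109 100  91]
138 [106 108 116 131 148 161 164 160 147 128 107  94  94  96  98  99  99]
144 [124 122 126 139 155 168 171 168 161 142 120 101  93  91  93  96  97]
150 [149 149 149 150 159 166 164 158 154 147 138 125 112 106 100  99  97]
160 [170 171 172 172 172 172 166 158 143 135 133 135 130 118 107  99  93]
175 [ 91  99 110 121 132 131 125 129 130 124 113 105 102 100  99  98  96]
185 [ 48  54  82 116 146 167 172 170 155 132 108  95  91  94  96  97  97]
195 [ 45  45  46  45  49  55  83 111 127 128 110  98  92  95 101 105 106]
225 [120  98  75  59  50  48  47  46  47  49  49  51  58  74  91 101 105]
232 [134 115  90  68  55  46  43  43  50  64  80  89  94  92  95  97  91]
```

View pics/t5.png

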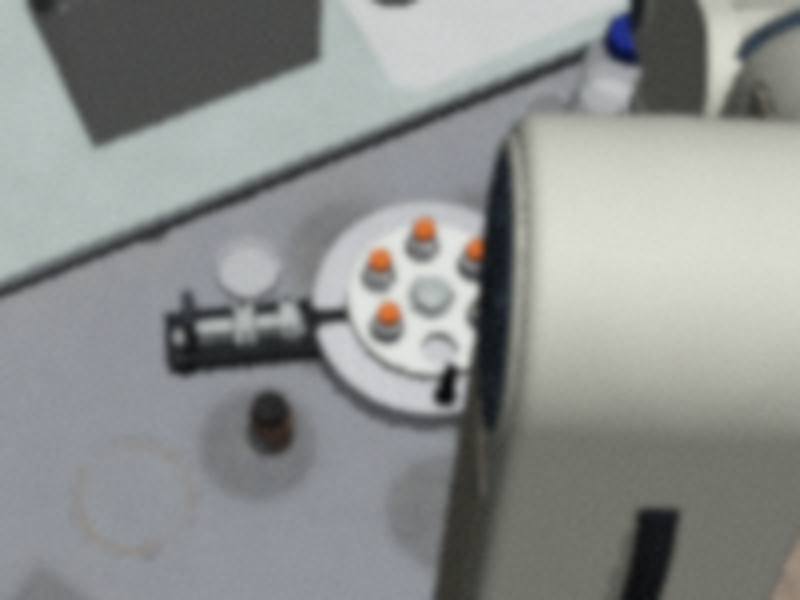

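Side view: the slot mouth, near crop (370,110), is almost in line with the bar; all vials stand and the surroundings are untouched. My profiles put the slot about 1.5° counter-clockwise of the bar line, so I'll give it one small nudge.

```bash
python3 - <<'E'
from h import *
print(pol(-182.3,94,21.5,52))
q=-184.1
rows([pol(q,102,45,171),pol(q,102,45,52),pol(q,94,28,52),pol(q,94,21.5,52),pol(q-.8,94,21.5,52),pol(q-1.5,94,21.5,52)])
E
```

```text
(np.float64(448.612893319792), np.float64(-118.31029099689997), 52, -2.3000000000000114)
[-0.0, 0.001, -0.001] [-0.189, -0.411, -0.008]
[-0.0, 0.001, -0.001] [-0.188, -0.411, 0.468]
[-0.0, 0.001, -0.001] [-0.156, -0.479, 0.468]
[-0.0, 0.001, -0.001] [-0.156, -0.505, 0.468]
[-0.0, 0.001, 0.003] [-0.157, -0.51, 0.468]
[-0.0, 0.001, 0.007] [-0.158, -0.515, 0.468]
```

Call:
{"method": "carry_out", "body": {"series": [[0,0,0,-0.188,-0.411,0,1],[0,0,0,-0.188,-0.411,0,1],[0,0,0,-0.188,-0.411,0,1],[0,0,0,-0.188,-0.411,0.25,1],[0,0,0,-0.188,-0.411,0.468,1],[0,0,0,-0.188,-0.411,0.468,1]]}}

```text
clock: 12.88
eef_pos: [436.4, -137.6, 49.5]
tcp_rot: [-3.14, 0.008, -0.074]
contact_force: [-0.5, -0.6, 0.1]
opening: 0.003
grasp_force: 0.0
```

Call:
{"method": "carry_out", "body": {"series": [[0,0,0,0.032,-0.068,0,1],[0,0,0,0.032,-0.09,0,1],[0,0,0.004,0.031,-0.1,0,1],[0,0,0.008,0.03,-0.104,0,1],[0,0,0.008,0.03,-0.104,0,1],[0,0,0.008,0.03,-0.104,0,1],[0,0,0.008,0.03,-0.05,0,1],[0,0,0.008,0,0,0,1]]}}

```text
clock: 13.88
eef_pos: [440.0, -139.8, 52.6]
tcp_rot: [3.141, -0.001, -0.099]
contact_force: [0.5, -0.2, -1.9]
opening: 0.003
grasp_force: 0.0
```

```bash
python3 - <<'E'
from h import *
s=r.sense();print(s["clock"],s["eef_pos"],np.degrees(s["tcp_rot"]),s["contact_force"])
for n in("side",):
    a,v=prof(n,a=np.arange(58,90,1)); print(n,*[f"{int(x)}:{int(y)}" for x,y in zip(a,v)])
E
```

```text
13.875 [ 440.02295319 -139.84990691   52.58191127] [ 1.79986103e+02 -2.92675410e-02 -5.68280493e+00] [ 0.53439693 -0.24067414 -1.91294691]
side 58:190 59:190 60:190 61:189 62:189 63:186 64:180 65:170 66:154 67:138 68:122 69:109 70:100 71:94 72:90 73:85 74:83 75:90 76:109 77:135 78:159 79:177 80:186 81:189 82:190 83:191 84:191 85:192 86:192 87:192 88:192 89:192
```

```bash
python3 - <<'E'
from h import *
rows([pol(q,94,21.5,52) for q in (-185.6,-186.6,-187.6)])
E
```

```text
[0.0, 0.0, -0.001] [0.026, -0.114, 0.001]
[0.0, 0.0, 0.005] [0.025, -0.12, 0.001]
[0.0, 0.0, 0.011] [0.023, -0.127, 0.001]
```

Call:
{"method": "carry_out", "body": {"series": [[0,0,0,0.026,-0.08,0,1],[0,0,0,0.026,-0.105,0,1],[0,0,0,0.026,-0.114,0,1],[0,0,0.003,0.025,-0.118,0,1],[0,0,0.006,0.025,-0.122,0,1],[0,0,0.006,0.025,-0.122,0,1]]}}

```text
clock: 14.68
eef_pos: [449.0, -109.2, 52.6]
tcp_rot: [3.142, 0.0, -0.119]
contact_force: [0.1, -1.4, 1.7]
opening: -0.001
grasp_force: 0.0
```

```bash
python3 - <<'E'
from h import *
s=r.sense();print(s["clock"],s["eef_pos"],np.degrees(s["tcp_rot"]),s["contact_force"])
a,v=prof("side",a=np.arange(58,90,1)); print(*[f"{int(x)}:{int(y)}" for x,y in zip(a,v)])
E
```

```text
14.675 [ 449.00646994 -109.15935822   52.58905122] [ 1.79998440e+02  4.21588885e-03 -6.80542119e+00] [ 0.11758371 -1.39540783  1.65084252]
58:189 59:189 60:188 61:182 62:176 63:162 64:146 65:130 66:117 67:105 68:98 69:94 70:91 71:90 72:91 73:102 74:121 75:145 76:165 77:180 78:187 79:190 80:191 81:191 82:191 83:191 84:191 85:192 86:192 87:192 88:192 89:192
```

```bash
python3 - <<'E'
from h import *
s0=(449,-109.2,52.6,-6.8)
p=[pol(-186.8,102,45,52),pol(-186.8,102,45,160),(490,10,160,20)]
rows(p,s0);print(p)
rows([(520,100,160,50),(560,190,160,71.8)],(490,10,160,20))
rows([(560,190,52,71.8),pol(71.8,265,0,52,0)],(560,190,160,71.8));print(pol(71.8,265,0,52,0))
E
```

```text
[-0.0, -0.0, 0.0] [-0.037, 0.101, 0.002]
[-0.0, -0.0, 0.0] [-0.037, 0.101, -0.43]
[0.0, 0.0, -0.149] [0.106, -0.493, -0.43]
[(np.float64(436.7893395993406), np.float64(-133.20624309753106), 52, -6.800000000000011), (np.float64(436.7893395993406), np.float64(-133.20624309753106), 160, -6.800000000000011), (490, 10, 160, 20)]
[-0.0, 0.0, -0.167] [0.236, -0.297, -0.0]
[-0.0, 0.0, -0.288] [0.509, -0.581, -0.0]
[0.0, 0.0, 0.0] [0.0, -0.0, 0.432]
[0.0, 0.0, 0.0] [-0.065, 0.3, 0.432]
(np.float64(626.1687534057417), np.float64(151.1425936540329), 52, 71.8)
```

Call:
{"method": "carry_out", "body": {"series": [[0,0,0,-0.037,0.1,0,1],[0,0,0,-0.037,0.1,0,1],[0,0,0,-0.037,0.1,-0.25,1],[0,0,0,-0.037,0.1,-0.43,1],[0,0,0,-0.037,0.1,-0.43,1],[0,0,-0.149,0.106,-0.493,-0.43,1],[0,0,-0.149,0.106,-0.493,-0.43,1],[0,0,-0.149,0.106,-0.493,-0.43,1]]}}

```text
clock: 15.72
eef_pos: [490.2, 13.2, 159.2]
tcp_rot: [-3.141, 0.001, 0.356]
contact_force: [0.7, -0.6, -0.5]
opening: 0.003
grasp_force: 0.0
```

Call:
{"method": "carry_out", "body": {"series": [[0,0,-0.28,0.5,-0.58,0,1],[0,0,-0.28,0.5,-0.58,0,1],[0,0,-0.28,0.5,-0.58,0,1],[0,0,-0.28,0.5,-0.58,0,1],[0,0,-0.28,0.5,-0.58,0,1],[0,0,-0.28,0.5,-0.58,0,1],[0,0,-0.28,0.5,-0.58,0,1]]}}

```text
clock: 16.6
eef_pos: [557.3, 189.3, 159.5]
tcp_rot: [-3.141, 0.001, 1.226]
contact_force: [-0.7, -0.3, -0.0]
opening: -0.0
grasp_force: 0.0
```

```bash
python3 - <<'E'
from h import *
s=r.sense();print(s["clock"],s["eef_pos"],np.degrees(s["tcp_rot"]),s["contact_force"])
rows([(560,190,160,71.8),(560,190,52,71.8),pol(71.8,265,0,52,0)])
for n in("side","top"):
    a,v=prof(n,a=np.arange(58,90,1)); print(*[f"{int(x)}:{int(y)}" for x,y in zip(a,v)])
E
```

```text
16.6 [557.2821407  189.28494752 159.46376391] [-1.79949074e+02  3.23202634e-02  7.02560888e+01] [-0.67818434 -0.25397238 -0.03488113]
[-0.0, 0.0, -0.009] [0.006, 0.009, -0.002]
[-0.0, 0.0, -0.009] [0.007, 0.01, 0.43]
[-0.0, 0.0, -0.009] [-0.05, 0.311, 0.43]
58:191 59:191 60:189 61:184 62:177 63:163 64:147 65:131 66:117 67:106 68:99 69:95 70:92 71:90 72:92 73:103 74:123 75:146 76:167 77:181 78:189 79:192 80:193 81:193 82:193 83:193 84:193 85:193 86:194 87:194 88:194 89:193
58:157 59:157 60:156 61:156 62:156 63:155 64:154 65:153 66:152 67:152 68:151 69:150 70:150 71:149 72:148 73:146 74:145 75:143 76:142 77:141 78:139 79:138 80:137 81:135 82:133 83:132 84:131 85:131 86:130 87:130 88:129 89:128
```

Call:
{"method": "carry_out", "body": {"series": [[0,0,-0.009,0.006,0.01,0.22,1],[0,0,-0.009,0.006,0.01,0.43,1],[0,0,-0.009,0.006,0.01,0.43,1],[0,0,-0.009,-0.03,0.16,0.43,1],[0,0,-0.009,-0.05,0.311,0.43,1],[0,0,-0.009,-0.05,0.311,0.43,1],[0,0,-0.009,-0.05,0.311,0.43,1]]}}

```text
clock: 17.58
eef_pos: [627.1, 151.5, 54.2]
tcp_rot: [3.141, -0.001, 1.257]
contact_force: [-0.4, -0.3, 0.1]
opening: -0.002
grasp_force: 0.0
```

```bash
python3 - <<'E'
from h import *
s=r.sense();print(s["clock"],s["eef_pos"],np.degrees(s["tcp_rot"]),s["contact_force"])
rows([pol(71.8,R,-1,52,0) for R in (240,232,225,215,205,198,192)])
crop("side","s6.png",230,110,200,150)
E
```

```text
17.575 [627.06082475 151.53723688  54.23265879] [ 1.79945427e+02 -4.43361657e-02  7.19937730e+01] [-0.35753365 -0.26016767  0.09990275]
[0.0, -0.0, 0.001] [-0.103, 0.001, 0.009]
[0.0, -0.0, 0.001] [-0.135, 0.001, 0.009]
[0.0, -0.0, 0.001] [-0.163, 0.001, 0.009]
[0.0, -0.0, 0.001] [-0.203, 0.0, 0.009]
[0.0, -0.0, 0.001] [-0.243, 0.0, 0.009]
[0.0, -0.0, 0.001] [-0.271, 0.0, 0.009]
[0.0, -0.0, 0.001] [-0.295, 0.0, 0.009]
```

View pics/s6.png

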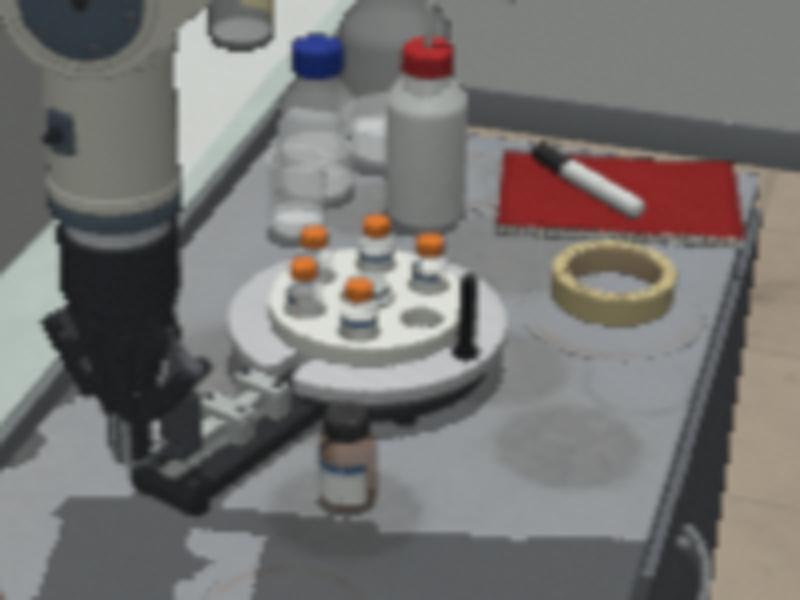

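The fingers, at crop (135,440), are behind the plate, and the slot faces the bar. Now the push.

Call:
{"method": "carry_out", "body": {"series": [[0,0,0,-0.06,0,0.005,1],[0,0,0,-0.1,0,0.009,1],[0,0,0,-0.12,0,0.009,1],[0,0,0,-0.135,0,0.009,1],[0,0,0,-0.15,0,0.009,1],[0,0,0,-0.165,0,0.009,1],[0,0,0,-0.18,0,0.009,1],[0,0,0,-0.18,0,0.009,1]]}}

```text
clock: 18.62
eef_pos: [613.0, 108.3, 50.3]
tcp_rot: [3.141, 0.0, 1.258]
contact_force: [-0.9, 0.7, -1.1]
opening: 0.001
grasp_force: 0.0
```

Call:
{"method": "carry_out", "body": {"series": [[0,0,0,-0.012,0,0,1],[0,0,0,-0.024,0,0,1],[0,0,0,-0.036,0,0,1],[0,0,0,-0.048,0,0,1],[0,0,0,-0.048,0,0,1]]}}

```text
clock: 19.25
eef_pos: [609.1, 96.9, 50.3]
tcp_rot: [-3.141, 0.0, 1.257]
contact_force: [0.2, 0.8, 0.8]
opening: 0.002
grasp_force: 0.1
```

```bash
python3 - <<'E'
from h import *
s=r.sense();d=s["eef_pos"][:2]-c;print(s["clock"],s["eef_pos"],s["contact_force"],np.hypot(*d))
crop("side","s7.png",230,110,200,150)
a,v=prof("side",a=np.arange(58,90,1)); print(*[f"{int(x)}:{int(y)}" for x,y in zip(a,v)])
E
```

```text
19.25 [609.14473926  96.86440517  50.31662095] [0.22109914 0.77108655 0.75411711] 208.1215079010142
58:191 59:191 60:190 61:186 62:180 63:168 64:153 65:139 66:128 67:122 68:122 69:125 70:127 71:130 72:134 73:138 74:147 75:159 76:172 77:183 78:188 79:191 80:193 81:192 82:192 83:192 84:192 85:193 86:193 87:194 88:193 89:193
```

Call:
{"method": "carry_out", "body": {"series": [[0,0,0,-0.01,0,0,1],[0,0,0,-0.02,0,0,1],[0,0,0,-0.03,0,0,1],[0,0,0,-0.036,0,0,1],[0,0,0,-0.036,0,0,1]]}}

```text
clock: 19.98
eef_pos: [606.3, 88.4, 50.3]
tcp_rot: [-3.141, 0.0, 1.258]
contact_force: [-0.1, 0.5, -0.4]
opening: -0.001
grasp_force: 0.3
```

Call:
{"method": "carry_out", "body": {"series": [[0,0,0,-0.006,0,0,1],[0,0,0,-0.012,0,0,1],[0,0,0,-0.012,0,0,1]]}}

```text
clock: 20.35
eef_pos: [605.8, 86.7, 50.4]
tcp_rot: [3.141, -0.001, 1.257]
contact_force: [0.7, 7.5, -0.9]
opening: -0.003
grasp_force: 3.6
```

```bash
python3 - <<'E'
from h import *
crop("side","s8.png",255,180,100,75)
a,v=prof("side",a=np.arange(62,80,1)); print(*[f"{int(x)}:{int(y)}" for x,y in zip(a,v)])
E
```

```text
62:180 63:169 64:155 65:142 66:138 67:139 68:148 69:158 70:165 71:168 72:170 73:170 74:172 75:176 76:181 77:187 78:190 79:192
```

View pics/s8.png

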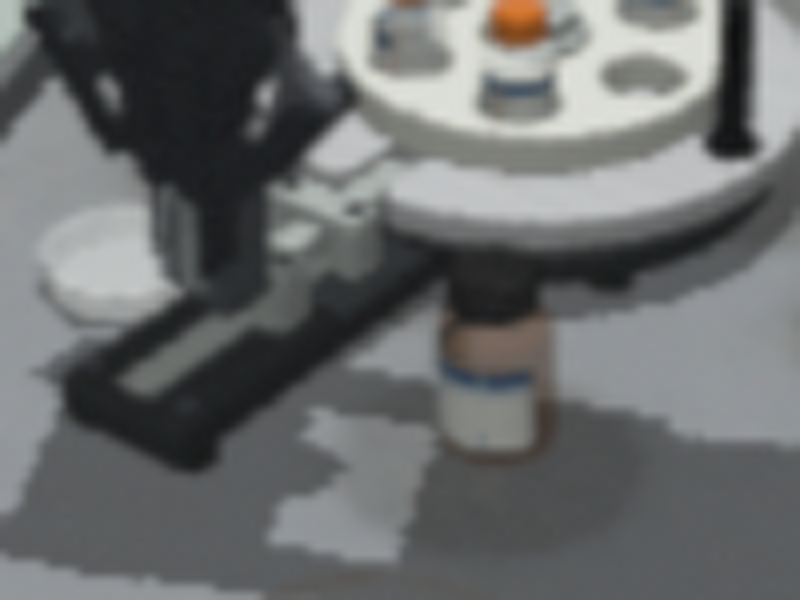

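The plate is against the outer guide at crop (240,270) and the bar is in the slot. The force rises as a stop would. I'll press briefly to confirm, then back off.

Call:
{"method": "carry_out", "body": {"series": [[0,0,0,-0.005,0,0,1],[0,0,0,-0.008,0,0,1],[0,0,0,-0.008,0,0,1]]}}

```text
clock: 20.82
eef_pos: [605.8, 86.5, 50.5]
tcp_rot: [3.141, -0.004, 1.257]
contact_force: [1.8, 17.9, -3.0]
opening: -0.0
grasp_force: 8.6
```

Call:
{"method": "carry_out", "body": {"series": [[0,0,0,0.06,0,0,1],[0,0,0,0.16,0,0,1],[0,0,0,0.25,0,0,1],[0,0,0,0.25,-0.2,0,1],[0,0,0,0.25,-0.4,0,1],[0,0,0,0.25,-0.4,-0.3,1],[0,0,0,0.25,-0.4,-0.4,1],[0,0,0,0.25,-0.4,-0.4,1]]}}

```text
clock: 21.82
eef_pos: [531.4, 175.9, 153.7]
tcp_rot: [3.136, -0.004, 1.259]
contact_force: [0.5, 0.6, -0.8]
opening: -0.002
grasp_force: 0.0
```

```bash
python3 - <<'E'
from h import *
s=r.sense();print(s["clock"],s["eef_pos"],s["contact_force"])
crop("side","s9.png",255,160,120,90)
E
```

```text
21.825 [531.4309341  175.93790292 153.69493341] [ 0.54795138  0.60638662 -0.8274258 ]
```

View pics/s9.png

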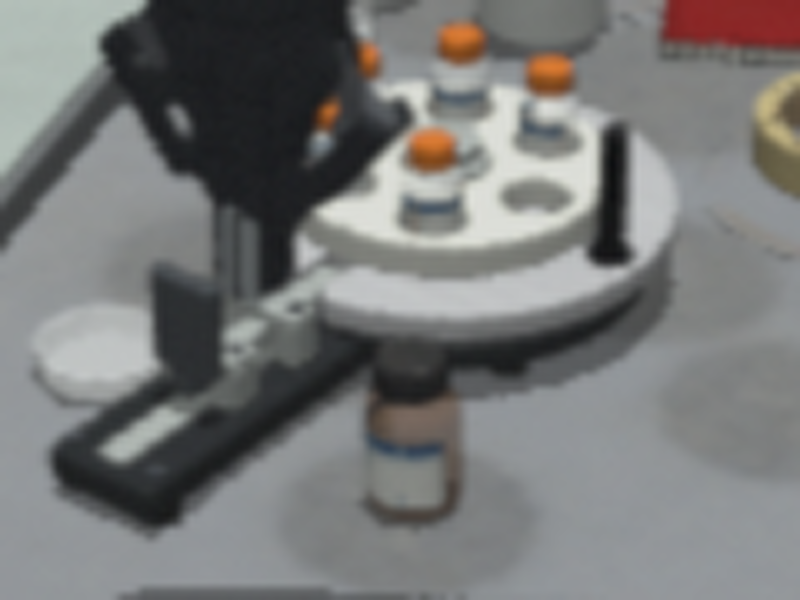

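The hard stop held at 18 N with no further movement. The plate is against the guide at crop (190,330), the vials are standing, the bottle and dish have not moved, and the arm is clear.

```bash
python3 -c "
from rig import r
print(r.sign_off())"
```

```text
the job is handed in; nothing more can be done
None
```

The carousel is turned into line and the locking bar is fully home in the slot: it held against its stop at about 18 N. Vials and surroundings looked undisturbed, and the job was handed in at about 22 s with the arm clear.

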